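# Preload a filler valve's spring in the bench screw press

## Robot

A 7-joint arm with a two-finger parallel gripper is mounted at the origin on the work surface. World frame = base frame: x ahead of the robot, y to its left, z up, the work surface at z = 0. Lengths are in mm, angles in rad, forces in N, time in s.
With the tool pointing down it reaches from about 400 to 850 mm from the base axis. Payload 4.5 kg.
Tool frame: the origin (TCP) lies midway between the tips of the shut fingers; the grasp point (between the pads) lies 19 mm behind it; z points along the fingers, y is the line along which they close (so a half turn about z gives the same grasp; the last joint's range is limited). The gripper opens to 88 mm and grips with 3 to 60 N. Pads are 18 mm wide; open, the fingers measure 123 mm over their backs; the gripper's body (75 mm by 187 mm) begins 45 mm behind the grasp point.
Start: joints at [1.234, 0.689, -0.195, 1.565, 0.157, 0.902, -0.215], TCP at [226.506, -582.536, 238.743] pointing down, gripper open.
Joint ranges: [-3.01, 3.01], [-0.46, 2.08], [-1.47, 1.51], [0.13, 2.56], [-1, 4.14], [0.04, 2.09], [-2.66, 2.66]. Speed limits (rad/s): [2.57, 2.57, 3.14, 3.14, 3.14, 3.14, 3.14].

## Interface

Orientations are given as a unit quaternion [x, y, z, w].
In Python, from rig import ctrl gives the robot as it stands. The module is installed in compiled form; this text tells all that it offers. Calls block until the motion is done:
- ctrl.movep(position, orientation): joint-space move of the TCP to a pose.
- ctrl.line_to(position, velocity=150, rotation=None): straight line of the TCP; rotation=None keeps the orientation; velocity is the mean speed in mm/s.
- ctrl.set_joints(angles): joint-space move.
- ctrl.move_gripper(opening, grasp_force=None): finger opening in mm; grasp_force is the grip in N (None keeps the last); returns when the fingers have stopped.
- ctrl.sleep(seconds).
- ctrl.ik(position, orientation): joint angles nearest the present ones, or None.
- ctrl.sense(): the state.
- ctrl.read_camera(name): name is "scene" or "top" or "wrist"; returns (picture, depth): 384x512x3 uint8, blue, green, red; 384x512 float32, mm along the optical axis (not along the pixel's ray), 0 where there is no reading.
- ctrl.camera_info(name): a dict with "K" (3x3 intrinsics, pixels), "rvec" (rotation vector, rad) and "tvec" (3), from world to camera coordinates, as OpenCV has them. Camera axes: x right, y down, z forward; pixel columns grow to the right and rows downward; lengths in mm; the calibration is good to about 2 mm. A picture is of the moment at which its call begins: read the wrist's pose just before it. camera_info takes no time and is no camera call; for the wrist camera it gives the pose at the moment of the call.
A pose or a line that the arm cannot do raises ctrl.Unreachable and nothing moves.
- ctrl.close_job(): hands the job in; it is judged then, once.
The state is a dict: "clock": time; "joint_pos": joint angles; "joint_vel": joint speeds; "joint_efforts": joint torques, N m; "tcp_pos": TCP position; "orientation": TCP orientation; "force": force on the tool from outside, world axes, zero at the start; "ft_torque": the same for the moment, N m; "width": finger opening in mm; "grip_force": force on a finger pad.
Only numpy, scipy, OpenCV 4.12 (cv2) and the standard library are available. Lean on these libraries where they do the work, as an engineer would, in place of code of your own. Each camera call takes 0.05 s, during which the arm holds its last target. There are 200 camera calls.

## Task

Push the carriage with the filler valve fully home under the screw press, then wind the crank clockwise (seen from above) until the ram just meets the valve's sprung cap, and from that contact add half a turn more. Do not wind it much past that (the spring would be crushed); leave the crank there, let go, and leave the other things on the bench as they are.

Things in the scene. Friction and masses are not known exactly. Their poses are not given: they have to be found in the camera images.
- press: Grey bench screw press, fixed: base 250 x 150 x 20 mm, two steel columns 88 mm either side of the screw along its own x, crosshead 226 x 70 mm, top 235 mm above the bench. Origin on the bench under the vertical screw axis, z up; y is the way the carriage goes home. A ram with a 38 mm steel foot hangs below the crosshead.
- crank_axis (a point): Point on the vertical screw axis 285 mm above the bench (level with the crank grip's middle). Clockwise from above drives the ram down 12 mm a turn; the crank stays at its height. The foot's height on the ram is adjustable and differs by some mm each time, so contact comes at an unknown angle, 1.3 to 7.5 rad past the start. The screw is self-locking: it stays where it is left.
- crank_grip (a point): Centre of the crank's upright black grip: 24 mm diameter, 260 to 308 mm above the bench, nothing as high beside it, 70 mm from the axis. It spins freely on its pin: hold it firmly and carry it round, keeping the hand's direction. Running free it takes about 10 N along the circle (dry friction: less is felt when standing still); when the ram meets the cap this rises by about 7 N within 10 degrees.
- screw (a joint): Angle of the crank in rad, growing clockwise from above (ram going down); at 0 the grip lies on the press's own +x side, at a on the direction (cos a, -sin a) in the press's x, y. Starts at 3 to 6.5.
- slideway: Aluminium slideway fixed to the press, 76 mm wide, running along the press's own y from 50 mm beyond the axis to 290 mm before it; same origin and axes as the press. It carries the carriage, the filler valve and its cap.
- carriage (a joint): Travel of the steel carriage along the slideway, m: 0 fully out, 0.100 fully home against its stop, where the valve (60 mm wide, with a 40 mm brass cap whose top is 125 mm above the bench) stands under the ram. About 3 N moves it. Starts at 0 to 0.04.
- push_post (a point): The upright steel post on the carriage, 20 mm diameter, from 45 to 110 mm above the bench, for pushing or gripping; this point is on its axis 80 mm above the bench, 150 mm before the valve's axis (150 mm before the press axis when home, along the press's -y).
- spare_valve: Bystander: a second filler valve without cap, steel, 60 mm wide, 57 mm tall, standing beside the slideway; origin at its underside.
- gasket_ring: Bystander: black rubber ring 64 mm wide, 8 mm high, lying beside the slideway; origin at its underside.
- spanner: Bystander: steel spanner 180 mm long, lying on the bench.
- beer_bottle: Bystander: amber bottle 62 mm wide, 230 mm tall; origin at its underside.
- jug: Bystander: white jug 100 mm wide, 130 mm tall; origin at its underside.
- keg_coupler: Bystander: steel keg coupler 68 mm wide, 85 mm tall; origin at its underside.
- brush: Bystander: brush 200 mm long, lying on the bench.

How it is judged (in metres and radians):
On the way, in this order (a step that is already met when the one before it is completed fails the run):
1. the carriage is fully home under the press (value of joint carriage above 0.096 m), for 0.2 s.
2. the ram bears on the valve's cap (contact force between press and slideway above 60 N and value of joint carriage above 0.096 m), for 0.1 s.
At the end, for the whole second after the job is handed in: The carriage is home to within 4 mm, the screw is at rest, and the ram presses on the valve cap with 312 to 348 N: that is the force at half a turn past contact (330 N), plus or minus 0.15 turn (value of joint carriage above 0.096 m and contact force between press and slideway between 312 and 348 N and velocity of joint screw between -0.05 and 0.05 rad/s); the robot touches nothing.
It fails at once if the valve spring is crushed: wound more than 0.8 turn past contact (over 366 N) (contact force between press and slideway above 366 N).
It fails at once if another thing on the bench is shifted by more than 30 mm (distance of any of spare_valve, gasket_ring, spanner, beer_bottle, jug, keg_coupler, brush from where it was at the start of the episode above 0.03 m).
It also fails if it takes over 72 s, if anything falls off the work surface, if the arm or the gripper's body presses on something with over 40 N, if the wrist force passes 120 N, or if a joint passes its speed limit or range.

## Working session

There is one attempt and no reset: what is moved stays moved. The work goes in short steps, each a Python script; the robot and the scene stay as the last script left them, time stands still between calls to the robot, and variables do not carry over. Pictures are saved under pics/ and viewed, at most 10 in all, crops included, and the job is handed in when it is done.

```bash
mkdir -p pics; cat > h.py <<'E'
import numpy as np, cv2
from rig import ctrl
def cloud(n):
    im,d=ctrl.read_camera(n); c=ctrl.camera_info(n)
    K=np.array(c["K"]);R=cv2.Rodrigues(np.array(c["rvec"],float))[0];t=np.array(c["tvec"],float).ravel()
    v,u=np.mgrid[:384,:512]
    P=np.stack([(u-K[0,2])/K[0,0]*d,(v-K[1,2])/K[1,1]*d,d],-1)
    return im,d,(P-t)@R
E
python3 - <<'E'
from h import *
a=cloud("scene");b=cloud("top")
np.savez("c.npz",s=a[2],t=b[2],sd=a[1],td=b[1],si=a[0],ti=b[0])
cv2.imwrite("pics/scene.png",cv2.resize(a[0],(768,576)));cv2.imwrite("pics/top.png",cv2.resize(b[0],(768,576)))
for n in("scene","top"):
  c=ctrl.camera_info(n);R=cv2.Rodrigues(np.array(c["rvec"],float))[0];print(n,-R.T@np.array(c["tvec"]).ravel(),R[2])
s=ctrl.sense();print(s["clock"],s["orientation"],s["force"])
E
```

```text
scene [1357.03613204  131.31661386 1410.16813897] [-0.53053167 -0.09727332 -0.84206535]
top [ 309.71943483    3.97980529 1307.80608838] [ 0.24409457  0.00129647 -0.96975057]
0.1 [ 9.82849382e-01  1.84408329e-01 -2.29669469e-04 -7.80050715e-04] [ 0.6142446   0.14457813 -0.18630591]
```

View pics/scene.png

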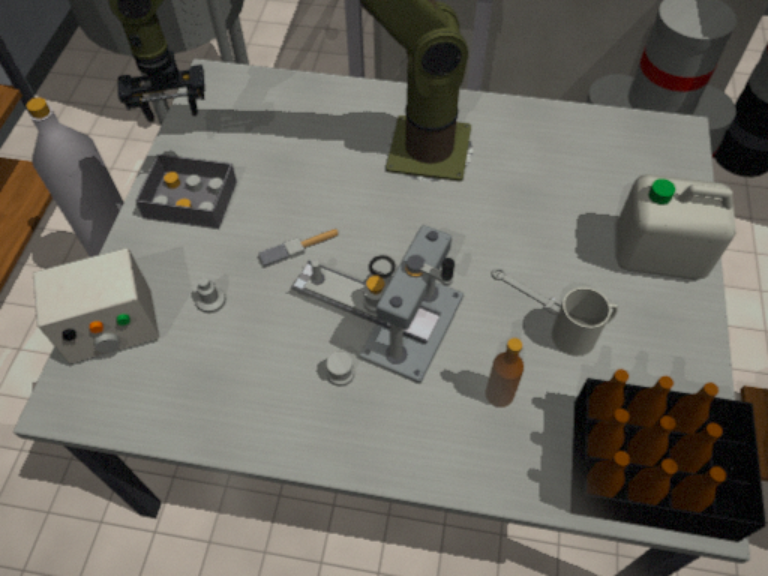

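View pics/top.png

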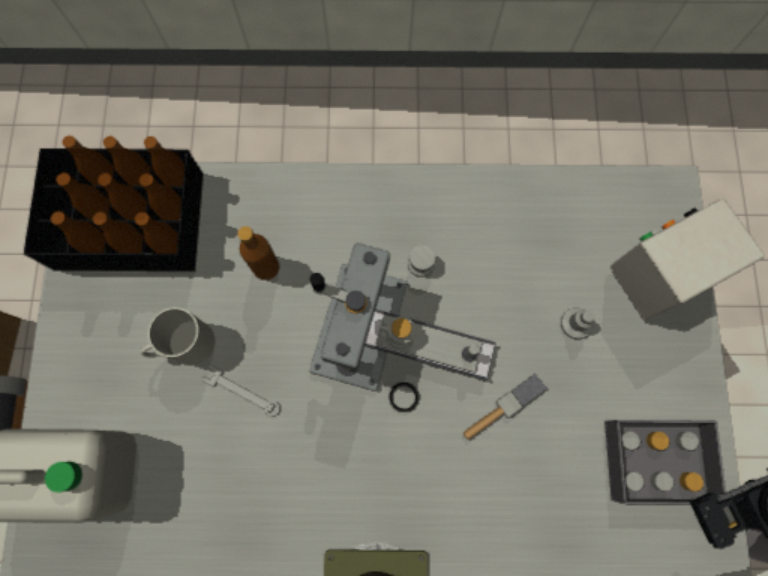

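Top view: the crosshead is centred at about (357,305). The slideway runs right to (490,360), with the post at (472,352), the cap at (401,328) and the crank grip at (318,282). The gasket ring is at (404,397) and the spare valve at (422,262). Next I'll measure these.

```bash
cat > m.py <<'E'
import numpy as np, cv2
z=np.load("c.npz")
def rect(Q):
    return cv2.minAreaRect(Q.astype(np.float32))
for k in "ts":
    P=z[k].reshape(-1,3);D=z[k+"d"].ravel()>0;I=z[k+"i"].reshape(-1,3).astype(int)
    near=D&(P[:,0]>350)&(P[:,0]<800)&(abs(P[:,1])<300)
    m=near&(abs(P[:,2]-235)<5);Q=P[m]
    print(k,"crosshead",m.sum(),rect(Q[:,:2]),np.median(Q[:,2]))
    m=near&(P[:,2]>292)&(P[:,2]<325);print("z>292",m.sum())
    Q=P[m];dark=I[m].max(1)<60
    print(" grip dark",dark.sum(),Q[dark].mean(0) if dark.any() else 0,(Q[dark].min(0),Q[dark].max(0)) if dark.any() else 0)
    m=near&(P[:,2]>250)&(P[:,2]<292)
    print(" 250-292",m.sum(),P[m].mean(0))
# boxes around post and cap in top
def box(k,u,v,r,zl,zh):
    u=u*2//3;v=v*2//3;B=z[k][v-r:v+r+1,u-r:u+r+1].reshape(-1,3);B=B[(B[:,2]>zl)&(B[:,2]<zh)]
    print(k,(u,v),len(B),B.mean(0) if len(B) else 0,rect(B[:,:2]) if len(B) else 0)
box("t",472,352,14,98,118);box("t",401,328,14,116,132);box("s",315,268,14,98,118)
box("t",404,397,16,3,14);box("t",422,262,16,45,65);box("t",318,282,14,255,320);box("t",356,300,10,242,290)
E
python3 m.py
```

```text
t crosshead 1689 ((582.37060546875, 144.33863830566406), (285.38726806640625, 225.45652770996094), 75.52519989013672) 234.36387761148464
z>292 78
 grip dark 75 [578.18518411 106.00533676 307.01259058] (array([568.83791169,  95.55472882, 292.62186427]), array([590.29102251, 116.38335035, 315.03146739]))
 250-292 285 [562.15785428  61.76805342 259.93800121]
s crosshead 1141 ((588.047607421875, 145.2372589111328), (286.486328125, 227.68377685546875), 74.51295471191406) 234.49157751665803
z>292 73
 grip dark 70 [586.4919999  106.21583918 305.65658788] (array([573.20306002,  94.21096592, 292.27265613]), array([597.40417773, 117.40531351, 314.29016723]))
 250-292 258 [572.89334963  68.66148576 261.23024577]
t (314, 234) 37 [ 491.07609642 -190.10945099  107.96715959] ((491.1812438964844, -189.84532165527344), (18.571414947509766, 16.49108123779297), 2.5752909183502197)
t (267, 218) 143 [531.01598047 -46.88062203 125.12344802] ((531.25390625, -46.64207458496094), (38.771217346191406, 37.427433013916016), 46.316959381103516)
s (210, 178) 30 [ 496.18130384 -190.90495227  107.77047059] ((496.6436462402344, -190.8627471923828), (19.586048126220703, 17.973024368286133), 46.30961990356445)
t (269, 264) 217 [403.60205246 -57.45553651   6.34804799] ((406.55377197265625, -56.73166275024414), (100.8919677734375, 102.84549713134766), 0.37540656328201294)
t (281, 174) 224 [698.48957862 -95.06480927  56.25354795] ((698.9356079101562, -95.27570343017578), (54.12443161010742, 53.98702621459961), 19.50183868408203)
t (212, 188) 171 [574.43162591  96.61848152 283.27501852] ((575.5924072265625, 91.74443054199219), (52.61356735229492, 23.0905704498291), 73.56383514404297)
t (237, 200) 186 [555.86082675  44.6180277  257.91818951] ((555.14990234375, 46.23733139038086), (44.10307693481445, 36.84782791137695), 87.76717376708984)
```

```bash
cat > m2.py <<'E'
import numpy as np, cv2
z=np.load("c.npz")
for k in "ts":
    P=z[k].reshape(-1,3);D=z[k+"d"].ravel()>0
    m=D&(P[:,0]>350)&(P[:,0]<800)&(abs(P[:,1])<110)&(abs(P[:,2]-234.5)<4)
    g=np.zeros((500,300),np.uint8)
    Q=P[m][:,:2]; r=cv2.minAreaRect(Q.astype(np.float32));print(k,m.sum(),r)
    m=D&(np.hypot(P[:,0]-582,P[:,1]-106)<25)&(P[:,2]>303)
    Q=P[m];print("griptop",m.sum(),Q.mean(0),cv2.minEnclosingCircle(Q[:,:2].astype(np.float32)))
    for zl,zh in((255,258),(258,263),(263,270),(270,285)):
        m=D&(np.hypot(P[:,0]-565,P[:,1]-45)<35)&(P[:,2]>zl)&(P[:,2]<zh);print(zl,m.sum(),P[m].mean(0) if m.any() else 0)
    m=D&(np.hypot(P[:,0]-534,P[:,1]+47)<35)&(abs(P[:,2]-125)<4);print("cap",m.sum(),P[m].mean(0),cv2.minEnclosingCircle(P[m][:,:2].astype(np.float32)))
E
python3 m2.py
```

```text
t 1600 ((555.2032470703125, 40.612037658691406), (69.65353393554688, 224.90924072265625), 74.71520233154297)
griptop 66 [579.86557409 106.05296611 308.88870533] ((579.7559814453125, 105.95830535888672), 11.690225601196289)
255 62 [558.64744065  50.36437582 256.77185088]
258 120 [557.23093009  46.17674303 260.05982124]
263 3 [556.56550667  44.65874319 263.431728  ]
270 0 0
cap 126 [530.81402833 -47.46522842 125.30683072] ((531.3946533203125, -47.05558776855469), 19.861825942993164)
s 1007 ((559.097900390625, 40.73701477050781), (69.54779052734375, 227.6868438720703), 74.49274444580078)
griptop 53 [584.46522481 105.74350235 308.59946006] ((583.4429931640625, 108.1762466430664), 13.973745346069336)
255 42 [563.91620363  51.58167413 256.72511833]
258 84 [562.08215808  47.52641439 260.12658514]
263 5 [559.36058697  41.11913175 264.24184832]
270 0 0
cap 96 [535.07565604 -46.95718979 124.60932428] ((534.8761596679688, -45.639102935791016), 20.482818603515625)
```

```bash
cat >> h.py <<'E'
from scipy.spatial.transform import Rotation as Ro
AX=np.array([557.2,40.7]); Y=np.array([.266,.964]); X=np.array([.964,-.266])
def down(th): return (Ro.from_euler('z',th,degrees=True)*Ro.from_euler('x',180,degrees=True)).as_quat()
E
python3 - <<'E'
from h import *
q=down(74.6); p=np.array([493.8,-190.4])
print(ctrl.ik([*p,71],q))
ctrl.movep([*p,180],q); ctrl.line_to([*p,71],200)
s=ctrl.sense();print(s["clock"],s["tcp_pos"],s["force"])
ctrl.move_gripper(0,20)
s=ctrl.sense();print(s["clock"],s["width"],s["force"],s["grip_force"])
ctrl.line_to([*(p+80*Y),71],100)
s=ctrl.sense();print(s["clock"],s["width"],s["force"],s["force"][:2]@Y,s["tcp_pos"])
for d in range(83,104,2):
    ctrl.line_to([*(p+d*Y),71],40); s=ctrl.sense(); f=s["force"][:2]@Y
    print(d,round(f,1),(s["tcp_pos"][:2]-p)@Y,s["force"].round(1) if hasattr(s["force"],"round") else s["force"])
    if f<-14: break
print(s["clock"],s["width"])
for th in (-105.4,-60,-15,21,74.6,120,165): 
    print(th,[None if (j:=ctrl.ik([*(AX+70*(X*np.cos(a)-Y*np.sin(a))),269],down(th))) is None else np.round(j,2)[[0,4,6]] for a in np.arange(0,6.3,1.57)])
E
```

```text
[ 0.41322076  0.84089171 -0.22039488  1.97655747  0.4639277   0.3726627
 -0.43993405]
2.5333 [ 494.22487909 -190.92061996   71.53492021] [ 0.26386523 -0.56271924  0.63418466]
3.575 18.981860691606578 [-0.7513566   1.05009277  0.18545733] 19.999362537637353
4.525 19.284364338236134 [-1.52769068  2.68887378  1.13929221] 2.1857086051039745 [ 514.96961625 -112.14802093   70.94384624]
83 -0.9 82.15765884556424 [-3.6  0.1  1.6]
85 -2.6 84.19130600671777 [-3.7 -1.6  2.2]
87 -2.1 87.0867780887675 [-4.4 -0.9  1.7]
89 -1.2 89.37528987472912 [-4.9  0.1  0.8]
91 -1.5 91.07079733877313 [-4.7 -0.3  1.2]
93 -5.0 91.0869560656749 [-5.3 -3.7  1.1]
95 -8.5 91.13557188964909 [-5.4 -7.3  3.6]
97 -12.1 91.17052369710157 [ -7.2 -10.6   2.9]
99 -16.0 91.20932755888964 [ -6.  -15.    2.6]
6.775 19.392354091893786
-105.4 [array([-0.65, -0.99, -2.64]), array([-0.65, -0.94, -2.45]), array([-0.87, -0.92, -2.58]), array([0.35, 0.86, 1.82]), array([-0.65, -0.99, -2.64])]
-60 [array([-0.38, -0.38, -2.38]), array([-0.35, -0.38, -2.26]), array([-0.58, -0.41, -2.38]), array([-0.58, -0.42, -2.47]), array([-0.38, -0.38, -2.38])]
-15 [array([-0.22, -0.15, -1.81]), array([-0.16, -0.14, -1.72]), array([-0.4 , -0.2 , -1.83]), array([-0.42, -0.2 , -1.9 ]), array([-0.22, -0.15, -1.81])]
21 [array([-0.09,  0.03, -1.34]), array([-0.01,  0.02, -1.27]), array([-0.23, -0.02, -1.4 ]), array([-0.28, -0.02, -1.45]), array([-0.09,  0.03, -1.34])]
74.6 [array([ 0.09,  0.27, -0.62]), array([ 0.2 ,  0.26, -0.57]), array([-0.  ,  0.21, -0.71]), array([-0.08,  0.22, -0.75]), array([ 0.09,  0.27, -0.62])]
120 [array([ 0.24,  0.48, -0.  ]), array([0.36, 0.44, 0.04]), array([ 0.16,  0.38, -0.1 ]), array([ 0.07,  0.41, -0.13]), array([ 0.24,  0.48, -0.  ])]
165 [array([0.33, 0.62, 0.66]), array([0.47, 0.57, 0.7 ]), array([0.28, 0.51, 0.55]), array([0.19, 0.57, 0.51]), array([0.33, 0.62, 0.66])]
```

```bash
cat >> h.py <<'E'
def gp(a,r=70): return AX+r*(X*np.cos(a)-Y*np.sin(a))
def report(a):
    s=ctrl.sense(); v=np.array(s["tcp_pos"][:2])-AX; act=np.arctan2(-v@Y,v@X); act=a+(act-a+np.pi)%(2*np.pi)-np.pi
    t=-X*np.sin(act)-Y*np.cos(act); F=np.array(s["force"])
    return s["clock"],a,act,np.linalg.norm(v),-F[:2]@t,F[:2]@(v/np.linalg.norm(v)),F[2],s["width"],s["tcp_pos"][2]
def wind(a0,a1,step,vel=60,fmax=99):
    n=int(np.ceil((a1-a0)/step-1e-9))
    for a in np.linspace(a0,a1,n+1)[1:]:
        ctrl.line_to([*gp(a),269],vel); r=report(a); print(*("%.2f"%x for x in r))
        if r[4]>fmax: break
    return r
E
python3 - <<'E'
from h import *
q=down(74.6); p=np.array([493.8,-190.4])
ctrl.line_to([*(p+91*Y),71],40); ctrl.move_gripper(60)
ctrl.line_to([*(p+91*Y),180],200)
g=np.array([582.,106.2])
ctrl.movep([*(p+91*Y-20*Y),345],q); ctrl.movep([*g,345],q)
im,d,P=cloud("wrist"); cv2.imwrite("pics/w.png",im)
m=(d>0)&(abs(P[...,2]-308)<6)&(np.hypot(P[...,0]-582,P[...,1]-106)<30); Q=P[m]
print("grip",m.sum(),Q.mean(0) if m.any() else 0)
im,d,P=cloud("top"); m=(d>0)&(abs(P[...,2]-109)<5)&(np.hypot(P[...,0]-517,P[...,1]+103)<30); print("post",m.sum(),P[m].mean(0) if m.any() else 0)
ctrl.line_to([*g,269],120); print(ctrl.sense()["force"])
ctrl.move_gripper(0,50); print(report(4.807))
wind(4.807,4.807+1.05,.175)
E
```

```text
grip 915 [580.99424766 108.1382161  308.99963954]
post 31 [ 514.93489008 -104.10047389  109.32661174]
[-0.54844542  0.18278142  0.10816298]
(11.7333, 4.807, np.float64(4.802990525983944), np.float64(70.06105689222922), np.float64(-0.13675993848650453), np.float64(-1.1592438704084136), np.float64(1.8319473978153304), 22.894800227379115, np.float64(269.1413511704392))
12.09 4.98 4.95 70.03 5.53 -1.31 4.33 22.87 269.10
12.44 5.16 5.12 70.04 4.82 -2.05 4.08 23.18 269.12
12.79 5.33 5.29 70.01 5.15 -2.69 4.38 22.16 269.13
13.14 5.51 5.46 70.01 5.08 -2.24 3.41 22.73 269.12
13.49 5.68 5.63 69.98 6.39 -1.92 2.48 22.96 269.16
13.84 5.86 5.80 69.96 6.00 -1.50 1.34 23.07 269.19
```

```bash
python3 - <<'E'
from h import *
wind(5.857,4.807+7.7,.15,60,8.5)
E
```

```text
14.17 6.00 5.94 69.91 6.55 0.15 0.89 22.82 269.17
14.49 6.15 6.09 69.89 5.76 -0.37 -0.18 22.57 269.17
14.82 6.30 6.24 69.87 6.94 0.06 -1.15 22.70 269.21
15.14 6.45 6.39 69.86 5.71 0.82 -2.42 22.86 269.22
15.47 6.60 6.54 69.89 5.96 1.33 -2.30 22.74 269.24
15.79 6.74 6.70 69.86 6.73 1.52 -3.48 22.64 269.22
16.12 6.89 6.85 69.86 6.36 0.44 -3.17 23.11 269.21
16.44 7.04 7.00 69.87 7.03 -0.08 -3.96 22.58 269.21
16.77 7.19 7.15 69.90 6.41 1.36 -3.27 22.62 269.21
17.09 7.33 7.30 69.89 5.88 -0.12 -3.66 22.86 269.23
17.42 7.48 7.44 69.87 5.62 -0.05 -4.39 22.71 269.21
17.74 7.63 7.59 69.87 5.36 -0.21 -4.93 23.17 269.18
18.07 7.78 7.74 69.89 5.37 0.13 -3.69 22.84 269.19
18.39 7.93 7.89 69.94 5.20 -0.68 -3.81 22.95 269.17
18.72 8.07 8.04 69.96 5.87 0.27 -2.56 22.90 269.16
19.04 8.22 8.18 69.97 5.37 -0.19 -3.15 22.90 269.17
19.37 8.37 8.33 69.97 4.58 -0.53 -2.67 22.83 269.15
19.69 8.52 8.48 70.00 6.32 0.61 -2.12 22.93 269.14
20.02 8.66 8.62 70.03 6.23 0.02 -1.00 22.90 269.13
20.34 8.81 8.77 70.03 5.56 0.16 0.87 22.65 269.13
20.67 8.96 8.92 70.07 6.26 1.31 1.45 22.67 269.09
20.99 9.11 9.06 70.08 6.35 0.63 2.51 23.16 269.09
21.32 9.26 9.21 70.12 6.54 1.12 3.78 22.63 269.06
21.64 9.40 9.36 70.11 6.12 1.48 6.26 22.76 269.03
21.97 9.55 9.51 70.14 5.78 1.22 6.05 22.94 269.04
22.29 9.70 9.65 70.14 8.10 1.61 7.32 22.91 269.03
22.62 9.85 9.78 70.16 9.89 2.64 10.74 23.05 268.98
```

```bash
python3 - <<'E'
from h import *
wind(9.85,12.2,.15,60,18)
E
```

```text
22.94 10.00 9.92 70.13 13.85 2.64 12.79 22.93 268.96
23.27 10.14 10.06 70.13 13.76 2.33 13.66 22.48 268.95
23.59 10.29 10.21 70.12 13.83 2.44 13.32 22.50 268.98
23.92 10.44 10.36 70.08 13.72 0.66 13.15 22.52 268.97
24.24 10.58 10.51 70.13 13.37 0.48 12.37 22.84 268.97
24.57 10.73 10.66 70.12 14.18 0.35 11.91 22.79 269.00
24.89 10.88 10.81 70.08 13.64 -0.65 11.03 22.91 269.04
25.22 11.02 10.95 70.10 13.74 -1.92 10.33 23.02 269.03
25.54 11.17 11.09 70.09 12.69 -3.65 9.84 22.88 269.05
25.87 11.32 11.23 70.06 12.83 -2.84 9.56 22.52 269.05
26.19 11.47 11.37 70.04 13.56 -3.07 8.77 22.68 269.07
26.52 11.61 11.51 70.05 15.34 -3.83 7.21 23.00 269.09
26.84 11.76 11.65 70.02 15.17 -3.27 4.99 22.86 269.11
27.17 11.91 11.78 70.00 13.54 -2.34 4.62 22.87 269.11
27.49 12.05 11.92 69.96 14.25 -1.69 2.28 23.15 269.16
27.82 12.20 12.06 69.92 15.00 -0.76 1.30 23.12 269.20
```

```bash
python3 - <<'E'
from h import *
a=12.2; r=report(a)
while r[2]<12.75 and a<13.05:
    a+=.08 if r[2]<12.7 else .04
    r=wind(a-.08,a,.08,40)
ctrl.line_to([*gp(r[2]+.01),269],30); print(report(r[2]))
ctrl.move_gripper(50); s=ctrl.sense(); print(s["force"],s["clock"])
p=s["tcp_pos"]; ctrl.line_to([p[0],p[1],360],120); print(report(0))
im,d,P=cloud("wrist"); m=(d>0)&(abs(P[...,2]-308)<6)&(np.hypot(P[...,0]-p[0],P[...,1]-p[1])<30); v=P[m].mean(0)[:2]-AX
print("grip",m.sum(),v,np.arctan2(-v@Y,v@X)+4*np.pi,np.linalg.norm(v))
ctrl.movep([420,-200,380],down(74.6))
i=cloud("scene")[0]; cv2.imwrite("pics/end.png",i[130:290,150:420].repeat(2,0).repeat(2,1))
print(ctrl.sense()["clock"])
E
```

```text
28.11 12.28 12.13 69.92 15.53 0.63 -1.06 22.87 269.22
28.40 12.36 12.20 69.89 16.71 1.23 -2.46 23.13 269.19
28.69 12.44 12.28 69.88 16.63 2.12 -3.62 22.96 269.24
28.98 12.52 12.37 69.86 16.00 3.28 -5.00 22.68 269.27
29.27 12.60 12.45 69.83 17.39 4.36 -5.43 23.11 269.26
29.57 12.68 12.53 69.84 16.24 3.94 -7.10 23.20 269.28
29.86 12.76 12.62 69.83 16.87 5.04 -7.41 22.81 269.29
30.15 12.84 12.70 69.83 16.60 3.97 -9.10 22.61 269.32
30.40 12.88 12.74 69.81 17.15 4.20 -9.70 22.59 269.33
30.65 12.92 12.78 69.80 17.78 5.38 -9.70 22.56 269.31
(31.1, np.float64(12.779831841899993), np.float64(12.774703291925713), np.float64(69.88070323271913), np.float64(3.9515294916569803), np.float64(-0.6308452065049674), np.float64(-0.2755681795466569), 22.79695852799426, np.float64(269.1903385680192))
[ 0.03460453 -0.37247602 -0.45576418] 31.675
(32.5833, 0, np.float64(0.23191341660233533), np.float64(69.68879635472314), np.float64(0.716655637550731), np.float64(-0.22059727070963575), np.float64(-1.9055744708762943), 49.78461229748479, np.float64(359.1861650624208))
grip 783 [ 60.89842744 -29.77592184] 12.751900409741104 67.78808144309498
33.7917
```

View pics/end.png

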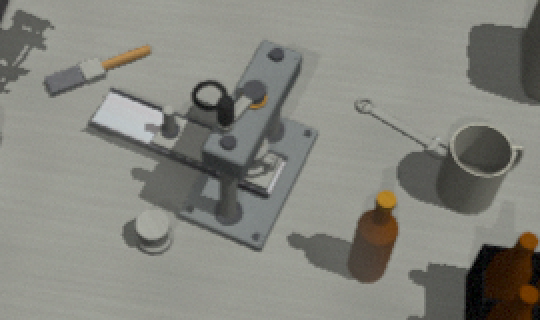

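The picture shows the carriage home, with the post at about (170,125). The grip is standing free at about (226,108), and the bystanders have not moved.

```bash
python3 -c "
from rig import ctrl
print(ctrl.close_job())"
```

```text
the job is handed in; nothing more can be done
None
```

The job is handed in at about 34 s, with no verdict returned: the carriage is home, the crank was left at about 12.77 rad (half a turn past contact felt at about 9.6–9.65 rad), the gripper is clear, and the other things on the bench look unmoved.

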